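Load the turned shaft into the inspection lane

TASK

Slide the long turned shaft with the wide, thin foot into the inspection lane: in at the open end and under the two lips, all the way to the end stop. Leave it standing there, let go of, and leave the other two turned parts standing where they are.

Things in the scene. Friction and masses are not known exactly. Their poses are not given: they have to be found in the camera images.
- shaft_mid (a point): bare aluminium turned part standing upright on its foot: a round foot 56 mm across and 12 mm thick, and above it a plain round stem 22 mm across; 100 mm tall in all, about 0.2 kg. This point is on its axis, half-way up (50 mm above its underside); z points up the stem. It is free to be turned about its axis.
- lane_home (a point): Spot on the floor of the fixed metal lane (floor 6 mm over the bench), under the shaft's centre when its foot touches the end stop. y: along the lane, in towards the stop; x across; z up. From here in mm: stop face y 28; walls x +-35; lips (underside z 20, top 25, bolts to 28) from y -112, the open end, to 28, leaving a slot x +-20 for the stem. Bare floor y -192 to -112, funnel walls from y -150.
- short_mid (a point): bare aluminium turned part standing upright on its foot: the same foot and stem as the shaft, but only 55 mm tall. Not to be moved. This point is on its axis half-way up (27.5 mm above its underside), z up.
- thick_mid (a point): bare aluminium turned part standing upright on its foot: the same stem and height (100 mm) as the shaft, but a narrow, thick foot 44 mm across and 40 mm tall. Not to be moved. This point is on its axis half-way up (50 mm above its underside), z up.
Things that resemble listed ones, but are neither listed nor needed, are in the scene too. What is shaped like the part that bears shaft_mid but orange or purple is not meant.

How it is judged:
At the end, for the whole second after the job is handed in: The long shaft stands upright (within 10 degrees) on the lane's floor under the lips, its foot within 15 mm of the end stop, released; the short part and the thick-footed part still stand within 30 mm of where they were (y of shaft_mid in the frame of lane_home between -0.015 and 0.012 m and x of shaft_mid in the frame of lane_home between -0.014 and 0.014 m and z of shaft_mid in the frame of lane_home between 0.042 and 0.058 m and angle between shaft_mid's own z axis and vertical below 0.17 rad and distance of shaft_mid from where it was at the start of the episode above 0.05 m and not (distance of any of short_mid, thick_mid from where it was at the start of the episode above 0.03 m or angle between any of short_mid, thick_mid's own z axis and vertical above 0.5 rad)); the robot touches nothing.
It fails at once if the short part or the thick-footed part is moved more than 30 mm or tipped (distance of any of short_mid, thick_mid from where it was at the start of the episode above 0.03 m or angle between any of short_mid, thick_mid's own z axis and vertical above 0.5 rad).
It also fails if it takes over 48 s, if anything falls off the work surface, if the arm or the gripper's body presses on something with over 40 N, if the wrist force passes 120 N, or if a joint passes its speed limit or range.

ROBOT

A 6-joint arm with a two-finger parallel gripper is mounted at the origin on the work surface. World frame = base frame: x ahead of the robot, y to its left, z up, the work surface at z = 0. Lengths are in m, angles in rad, forces in N, time in s.
With the tool pointing down it reaches from about 0.35 to 0.85 m from the base axis. Payload 8.1 kg.
Tool frame: the origin (TCP) lies at the very end of the fingers, on their centre line; the grasp point (between the pads) lies 19 mm behind it; z points along the fingers, y is the direction in which the jaws open and shut (so a half turn about z gives the same grasp; the last joint's range is limited). The gripper opens to 93 mm and grips with 3 to 60 N. Pads are 15 mm wide; open, the fingers measure 128 mm over their backs; the gripper's body (75 mm by 188 mm) begins 65 mm behind the grasp point.
Start: joints at [-1.296, 0.13, 1.488, -0, 1.523, -0.085], TCP at [0.211, -0.562, 0.219] pointing down, gripper open.
Joint ranges: [-2.96, 2.96], [-0.89, 2.26], [0.02, 2.5], [-1.34, 4.48], [0, 2.73], [-2.66, 2.66]. Speed limits (rad/s): [2.39, 2.39, 2.79, 3.14, 3.14, 3.14].

INTERFACE

Orientations are given as a unit quaternion [w, x, y, z].
In Python, from workcell import manip gives the robot as it stands.
- The arm moves only by the tool servo_tool, never from a script. Its argument "deltas" is a list of rows, each a list of 7 numbers: the shift along the tool's x, y, z normalised to -1 to 1, where 1 is 0.04 m, then the turn, a rotation vector about the tool's x, y, z normalised to -1 to 1, where 1 is 0.12 rad, then the closure, from 0 (fully open) to 1 (shut). In form: [[dx, dy, dz, rx, ry, rz, grip], ...]. A call has 1 to 12 rows; each row shifts and turns the commanded pose from where the row before left it, along the tool's axes as they then stand; what a row does not reach is not made up. A row lasts 1/10 s, in which the tool goes at most 50 mm and 8.59 degrees, less where a joint would pass 70% of its speed; a pose out of reach is approached as far as the arm can. A call with a number of a shift or a turn outside -1 to 1 is refused whole. A call with a gripper value outside its range is refused whole. The fingers move at their own pace and stop on an object; "newtons" is the grip in N (left out, the last holds). Time passes only in rows, so rows that do not move let the fingers close. It gives the time, the measured TCP pose, the force and the opening at its end, in the units of the state.
- manip.sense(): the state, without advancing time (a new reading comes with each control period).
- manip.read_camera(name): name is "side" or "top" or "wrist"; returns a dict with "color" (480x640x3 uint8, red, green, blue), "camera_matrix" (3x3 intrinsics, pixels), "cam_to_world" (4x4, takes a point from camera to world coordinates). Camera axes: x right, y down, z forward; pixel columns grow to the right and rows downward; lengths in m; the calibration is good to about 2 mm. A picture is of the moment at which its call begins. There is no depth.
- manip.sign_off(): hands the job in, once; it reports no verdict.
Trained networks look in a picture, given as the dict that the camera call returned (one of the last four; its "shot" number tells which), for a name from the list of things; names that differ only in an ending like _2 or _b are one class to them, and where a whole thing is asked for, a point or a joint stands for the part that bears it (a point fixed in the world has none). Each returns a list of dicts, best first, with "score" (0 to 1); they miss things now and then, are a little off and sometimes report something else, mostly with a low value. They report only what shows in the picture. A call takes as long as a camera call. They do not tell look-alikes from the thing itself.
- manip.search_frame(picture, label): "xyz" ([x, y, z] in m, in world coordinates, good to about 4 mm: the middle of the surface that is visible of it).
- manip.silhouettes(picture, label): "region" (480x640 bool, what is visible of it).
- manip.mark_of(picture, label): "xyz" ([x, y, z] in m, in world coordinates, good to about 4 mm: a listed point, or the origin of a listed thing).
The state is a dict: "time": time; "q": joint angles; "qvel": joint speeds; "joint_torque": joint torques, N m; "tcp_pos": TCP position; "tcp_rot": TCP orientation; "contact_force": force on the tool from outside, world axes, zero at the start; "torque": the same for the moment, N m; "opening": finger opening in m.
Only numpy, scipy, OpenCV 4.12 (cv2) and the standard library are available. Lean on these libraries where they do the work, as an engineer would, in place of code of your own. Each camera call takes 0.05 s, during which the arm holds its last target.

## Working session

There is one attempt and no reset: what is moved stays moved. The work goes in short steps, Python scripts to look and compute and a tool call to move; the robot and the scene stay as the last step left them, time stands still between calls to the robot, and variables do not carry over. Pictures are saved under pics/ and viewed, and the job is handed in when it is done.

Besides the shell and the picture viewer there is one more tool, called after "Call:" as name(argument=value, ...) on one line, values as JSON. servo_tool: Moves the arm, as the interface text tells. Scaled input: -1 to 1 covers 0.04 m each way for a shift and 0.12 rad each way for a turn. Its arguments: {"type":"object","properties":{"deltas":{"type":"array"},"newtons":{"type":"number"}},"required":["deltas"]}

```bash
mkdir -p pics; cat > h.py <<'E'
import numpy as np,cv2
from workcell import manip
def save(p,n,crop=None,s=1):
    c=p["color"][:,:,::-1]
    if crop: c=c[crop[1]:crop[3],crop[0]:crop[2]]
    if s!=1: c=cv2.resize(c,None,fx=s,fy=s,interpolation=cv2.INTER_CUBIC)
    cv2.imwrite("pics/"+n,c)
def ray(p,uv,z):
    K=p["camera_matrix"];T=p["cam_to_world"]
    d=T[:3,:3]@np.linalg.solve(K,[uv[0],uv[1],1]);o=T[:3,3]
    return o+d*(z-o[2])/d[2]
def proj(p,X):
    K=p["camera_matrix"];T=np.linalg.inv(p["cam_to_world"])
    c=T[:3,:3]@np.array(X)+T[:3,3];c=K@c;return c[:2]/c[2]
E
python3 - <<'E'
from h import *
np.set_printoptions(precision=4,suppress=True)
for n in ["top","side"]:
    p=manip.read_camera(n);save(p,n+"0.png")
    print(n,p["cam_to_world"][:3,3])
    for l in ["shaft_mid","short_mid","thick_mid","lane_home"]:
        for r in manip.mark_of(p,l): print(l,r["score"],np.array(r["xyz"]),proj(p,r["xyz"]))
s=manip.sense();print(s)
E
```

```text
top [0.4902 0.0158 0.8403]
shaft_mid 0.95 [ 0.5246 -0.0181  0.0456] [331.5354 260.7238]
shaft_mid 0.66 [ 0.6926 -0.1079  0.0524] [381.6549 170.7801]
shaft_mid 0.6 [ 0.6063 -0.0907  0.0523] [371.9843 216.8071]
short_mid 0.82 [ 0.5406 -0.2328  0.0299] [445.8493 254.7957]
thick_mid 0.88 [ 0.4517 -0.0912  0.0497] [371.3705 301.71  ]
lane_home 0.74 [0.5064 0.2416 0.011 ] [194.3791 268.3616]
side [ 0.2709 -0.561   0.4471]
shaft_mid 0.95 [ 0.5202 -0.0203  0.0507] [305.7579 261.177 ]
shaft_mid 0.81 [ 0.6017 -0.0889  0.0484] [370.7017 269.8255]
shaft_mid 0.8 [ 0.6967 -0.1111  0.051 ] [427.2427 259.4474]
short_mid 0.84 [ 0.5472 -0.2337  0.0285] [396.0222 349.5645]
thick_mid 0.77 [ 0.4435 -0.0941  0.0465] [280.3279 302.7278]
lane_home 0.6 [0.5087 0.2441 0.0046] [247.9345 220.4003]
{'time': 0.5, 'q': array([-1.2964,  0.1304,  1.4882,  0.    ,  1.523 , -0.0854]), 'qvel': array([ 0.0005, -0.0026, -0.0001, -0.0008, -0.0014, -0.0009]), 'joint_torque': array([ -0.0005, -55.9174, -49.1569,   0.0767,   0.0241,  -0.0001]), 'tcp_pos': array([ 0.2113, -0.5616,  0.2186]), 'tcp_rot': array([0.    , 0.9839, 0.1789, 0.    ]), 'contact_force': array([ 0.9171, -0.2685, -0.8055]), 'torque': array([-0.0386, -0.0032, -0.0406]), 'opening': 0.0933810989893032}
```

View pics/top0.png

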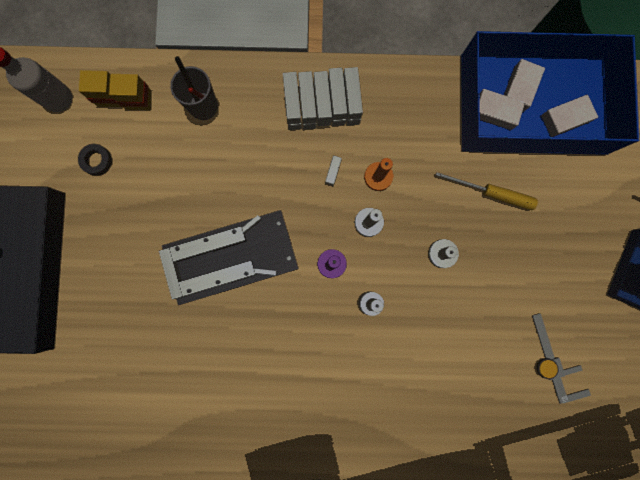

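View pics/side0.png

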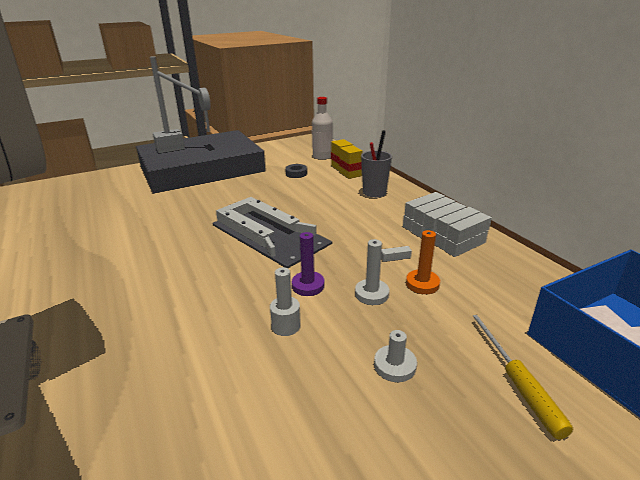

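Candidates for the shaft in the top view, by pixel:
- Silver, long, thin foot at (370,221)
- Purple at (332,263)
- Orange at (379,175)
- Silver, thick foot at (371,303)
- Silver, short at (445,253)

By the description I choose the silver one at (370,221). I'll check it in a close crop and measure the lane.

```bash
python3 - <<'E'
from h import *
np.set_printoptions(precision=4,suppress=True)
p=manip.read_camera("top");save(p,"lane_c.png",(150,190,310,310),5)
q=manip.read_camera("side")
a=cv2.resize(p["color"][190:250,330:410],None,fx=5,fy=5);b=cv2.resize(q["color"][225:315,330:450],None,fx=3.334,fy=3.334)
b=cv2.resize(b,(400,300));cv2.imwrite("pics/sh_c.png",np.hstack([a,b])[:,:,::-1])
for c in (p,q):
  for f in (manip.silhouettes,):
    for r in f(c,"shaft_mid"):
      m=r["region"];ys,xs=np.nonzero(m);print(r["score"],xs.min(),xs.max(),ys.min(),ys.max(),c["color"][m].mean(0))
  print(proj(c,[.604,-.09,.1]),proj(c,[.604,-.09,0]))
E
```

```text
0.89 355 383 208 236 [126.4169 126.8943 126.7447]
0.8 365 391 158 190 [117.5785  66.5605  28.423 ]
0.6 318 346 249 277 [ 91.3214  54.146  103.7298]
[375.338  214.1565] [367.9689 221.8028]
0.82 356 388 239 304 [120.2804 119.6862 113.4947]
0.68 406 440 230 293 [142.0905  69.8034  14.0873]
0.64 291 324 232 296 [76.2791 38.9384 88.6527]
[373.8804 242.0311] [370.9209 293.9945]
```

View pics/lane_c.png

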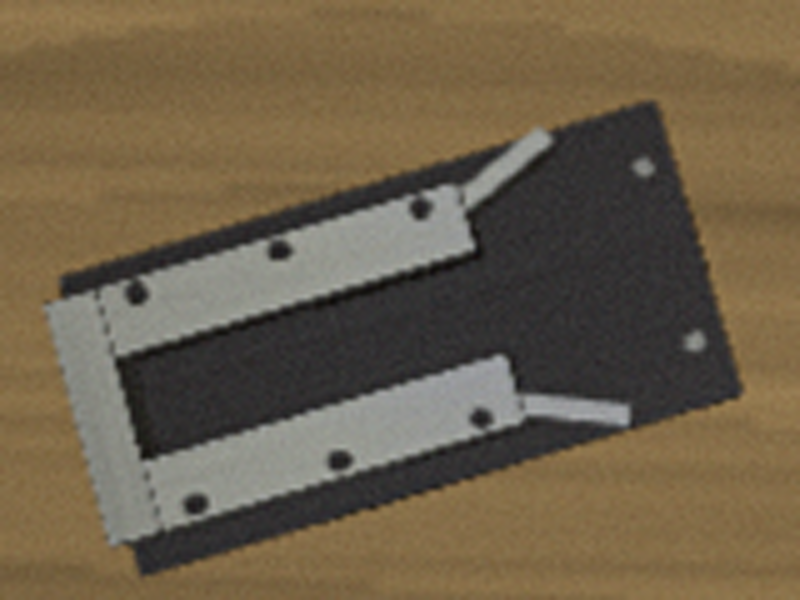

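View pics/sh_c.png

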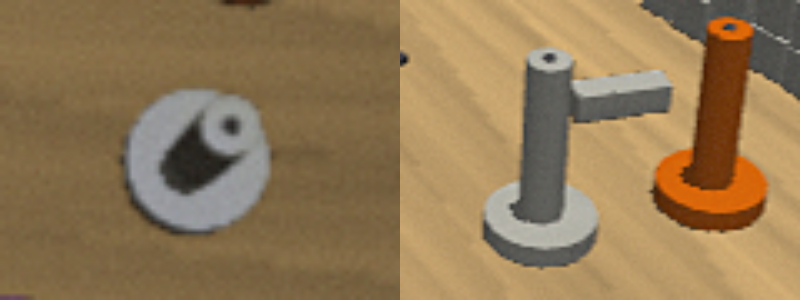

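The crop confirms it: bare aluminium, long stem, wide thin foot. In the lane crop the slot opens to the right, the stop is at the left, and the lip ends are at about (462,185) and (523,420).

```bash
python3 - <<'E'
from h import *
np.set_printoptions(precision=4,suppress=True)
p=manip.read_camera("top");q=manip.read_camera("side")
print("stem top",ray(p,(376.3,214.9),.1),"foot",ray(p,(369.3,221.9),.012),"side",ray(q,(374.4,242.4),.1))
C=lambda u,v,z:ray(p,(150+u/5-.4,190+v/5-.4,),z)[:2]
# lane model: fit rotation/translation
L=[((-20,28),(118,357),.031),((-20,-112),(478,247),.031),((20,28),(142,458),.031),((20,-112),(505,355),.031)]
# corners: outer lip at stop/open end
W=np.array([C(*c,z) for _,c,z in L]);print(W)
for sg in (1,-1):
  M=np.array([[m[0]*sg,m[1]] for m,_,_ in L])/1000.
  a=M-M.mean(0);b=W-W.mean(0)
  U,S,Vt=np.linalg.svd(a.T@b);R=Vt.T@np.diag([1,np.linalg.det(Vt.T@U.T)])@U.T
  t=W.mean(0)-R@M.mean(0);print(sg,"R",R.ravel(),"home",t,"res",(M@R.T+t-W)*1000)
B=[(137,292),(281,250),(421,208),(196,503),(340,460),(481,417)]
b=np.array([C(*c,.034) for c in B]);print(b,b[:3].mean(0)-b[3:].mean(0))
d=(b[0]+b[3]-b[2]-b[5]);print("dir",d/np.linalg.norm(d))
print("dir edges",[ (W[i]-W[i+1])/np.linalg.norm(W[i]-W[i+1]) for i in (0,2)],[np.linalg.norm(W[i]-W[i+1]) for i in (0,2)])
# side network for lane
for c in (p,q):
  for r in manip.mark_of(c,"lane_home"):print(r)
E
```

```text
stem top [ 0.6027 -0.0917  0.1   ] foot [ 0.6022 -0.0911  0.012 ] side [ 0.6041 -0.0913  0.1   ]
[[0.5189 0.2761]
 [0.5627 0.1436]
 [0.4817 0.2654]
 [0.5225 0.1322]]
1 R [ 0.952 -0.306  0.306  0.952] home [0.5086 0.2443] res [[-37.9319 -11.269 ]
 [-38.8882 -12.0058]
 [ 37.4086  11.6381]
 [ 39.4115  11.6367]]
-1 R [ 0.9536 -0.3011  0.3011  0.9536] home [0.5088 0.2444] res [[ 0.5207  0.9821]
 [-1.1163  0.0284]
 [-0.3633 -0.3961]
 [ 0.9589 -0.6144]]
[[0.5431 0.2692]
 [0.5599 0.2164]
 [0.5766 0.1648]
 [0.4656 0.2439]
 [0.4824 0.1914]
 [0.4992 0.1399]] [0.0775 0.0251]
dir [-0.307   0.9517]
dir edges [array([-0.3137,  0.9495]), array([-0.2929,  0.9561])] [np.float64(0.13959572027549572), np.float64(0.13939883640552972)]
{'xyz': [0.5124, 0.2413, 0.0091], 'score': 0.6}
{'xyz': [0.5083, 0.2442, 0.0026], 'score': 0.9}
```

Call:
servo_tool(deltas=[[0,0,0,0,0,0.41,0],[0.5,-0.3,0,0,0,0,0],[1,-0.65,0,0,0,0,0],[1,-0.65,0,0,0,0,0],[1,-0.65,0,0,0,0,0],[1,-0.65,0,0,0,0,0],[1,-0.65,0,0,0,0,0],[1,-0.65,0,0,0,0,0],[1,-0.65,0,0,0,0,0],[1,-0.65,0,0,0,0,0],[1,-0.65,0,0,0,0,0],[1,-0.65,0,0,0,0,0]])

```text
time: 2.1
tcp_pos: [0.5291, -0.1725, 0.2189]
tcp_rot: [0.0, 0.988, 0.155, 0.0]
contact_force: [0.4, -0.1, 0.5]
opening: 0.0928
```

Call:
servo_tool(deltas=[[0.9,-0.5,0,0,0,0,0],[0.9,-0.5,0,0,0,0,0],[0.45,-0.3,0,0,0,0,0],[0,0,0,0,0,0,0],[0,0,0,0,0,0,0]])

```text
time: 2.6
tcp_pos: [0.5977, -0.0971, 0.2184]
tcp_rot: [0.0, 0.988, 0.155, -0.0]
contact_force: [-0.7, -0.3, -0.2]
opening: 0.0931
```

```bash
cat > w.py <<'E'
from h import *
import sys
np.set_printoptions(precision=4,suppress=True)
from scipy.spatial.transform import Rotation as Ro
s=manip.sense();print(s["time"],s["tcp_pos"],s["contact_force"],s["opening"])
w=s["tcp_rot"];R=Ro.from_quat([w[1],w[2],w[3],w[0]]).as_matrix();print(R.ravel())
g=np.array([float(a) for a in sys.argv[1:4]]);print("delta tool units",R.T@(g-s["tcp_pos"])/.04)
E
python3 w.py .603 -.0914 .05; python3 - <<'E'
from h import *
p=manip.read_camera("wrist");save(p,"w1.png");print([ (r["score"],r["xyz"]) for r in manip.mark_of(p,"shaft_mid")])
print(proj(p,[.603,-.0914,.1]),proj(p,[.603,-.0914,.012]))
E
```

```text
2.6 [ 0.5977 -0.0971  0.2184] [-0.6645 -0.2777 -0.1918] 0.0931328551131675
[ 0.9518  0.3067 -0.0007  0.3067 -0.9518 -0.0003 -0.0007  0.0001 -1.    ]
delta tool units [ 0.1737 -0.0957  4.2095]
[(0.95, [0.5206, -0.0236, 0.0484]), (0.68, [0.6087, -0.0896, 0.0479]), (0.63, [0.6932, -0.1105, 0.0499])]
[316.09495542 233.24193063] [317.00926622 213.3033214 ]
```

View pics/w1.png

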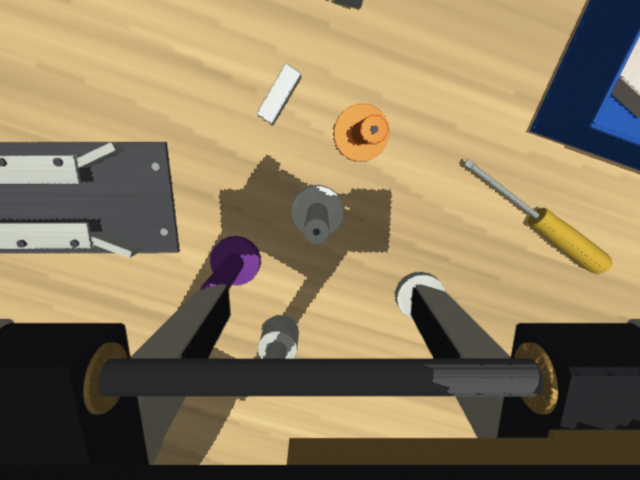

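The wrist image shows the shaft's stem top at (316,232), and my estimate projects to (316,233). Descending now.

Call:
servo_tool(deltas=[[0.17,-0.1,0.3,0,0,0,0],[0,0,0.9,0,0,0,0],[0,0,0.9,0,0,0,0],[0,0,0.9,0,0,0,0],[0,0,0.8,0,0,0,0],[0,0,0.4,0,0,0,0],[0,0,0,0,0,0,0],[0,0,0,0,0,0,0]])

```text
time: 3.5
tcp_pos: [0.6036, -0.0917, 0.0516]
tcp_rot: [0.0, 0.988, 0.154, 0.0]
contact_force: [0.4, -0.7, -0.3]
opening: 0.0926
```

Call:
servo_tool(deltas=[[0,0,0,0,0,0,1],[0,0,0,0,0,0,1],[0,0,0,0,0,0,1],[0,0,0,0,0,0,1],[0,0,0,0,0,0,1],[0,0,0,0,0,0,1],[0,0,0,0,0,0,1],[0,0,0,0,0,0,1]], newtons=25)

```text
time: 4.3
tcp_pos: [0.603, -0.0913, 0.0505]
tcp_rot: [-0.0, 0.988, 0.155, -0.0]
contact_force: [-0.3, 0.4, -0.4]
opening: 0.0334
```

```bash
python3 w.py .603 -.0914 .05
```

```text
4.3 [ 0.603  -0.0913  0.0505] [-0.2691  0.4341 -0.4053] 0.033362309047542366
[ 0.9521  0.3057 -0.0002  0.3057 -0.9521  0.     -0.0002 -0.0001 -1.    ]
delta tool units [-0.0017  0.0026  0.0137]
```

Still closing (33 mm against a 22 mm stem).

Call:
servo_tool(deltas=[[0,0,0,0,0,0,1],[0,0,0,0,0,0,1],[0,0,0,0,0,0,1],[0,0,0,0,0,0,1]])

```text
time: 4.7
tcp_pos: [0.603, -0.0913, 0.0505]
tcp_rot: [-0.0, 0.988, 0.155, -0.0]
contact_force: [0.0, 1.1, -1.7]
opening: 0.0218
```

Call:
servo_tool(deltas=[[0,0,-0.4,0,0,0,1],[0.3,0,-0.4,0,0,0,1],[0.6,-0.4,0,0,0,0,1],[0.1,-0.7,0,0,0,0,1],[0,-0.8,0,0,0,0,1],[0,-0.8,0,0,0,0,1],[0,-0.8,0,0,0,0,1],[-0.3,-0.7,0,0,0,0,1],[-0.38,-0.38,0,0,0,0,1],[0,0,0,0,0,0,1],[0,0,0,0,0,0,1],[0,0,0,0,0,0,1]])

```text
time: 5.9
tcp_pos: [0.5603, 0.0865, 0.0835]
tcp_rot: [0.0, 0.988, 0.154, 0.001]
contact_force: [0.1, -0.3, -2.3]
opening: 0.0218
```

```bash
python3 w.py .5592 .0872 .0565; python3 - <<'E'
from h import *
p=manip.read_camera("top");save(p,"t2.png",(150,150,350,300),4)
p=manip.read_camera("side");save(p,"s2.png",(170,150,370,300),4)
E
```

```text
5.9 [0.5603 0.0865 0.0835] [ 0.0597 -0.3379 -2.3148] 0.021827336950709007
[ 0.9523  0.3051  0.0015  0.3051 -0.9523 -0.0001  0.0014  0.0005 -1.    ]
delta tool units [-0.022  -0.0247  0.6753]
```

View pics/t2.png

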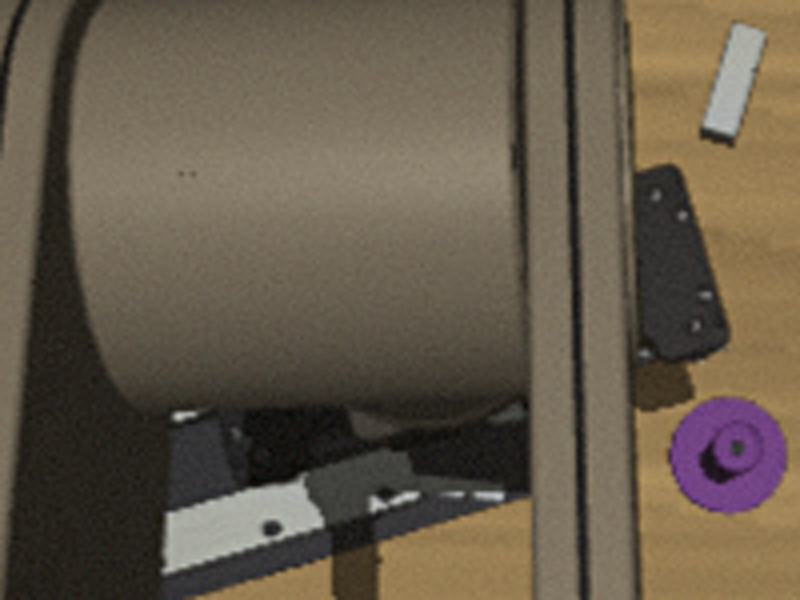

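View pics/s2.png

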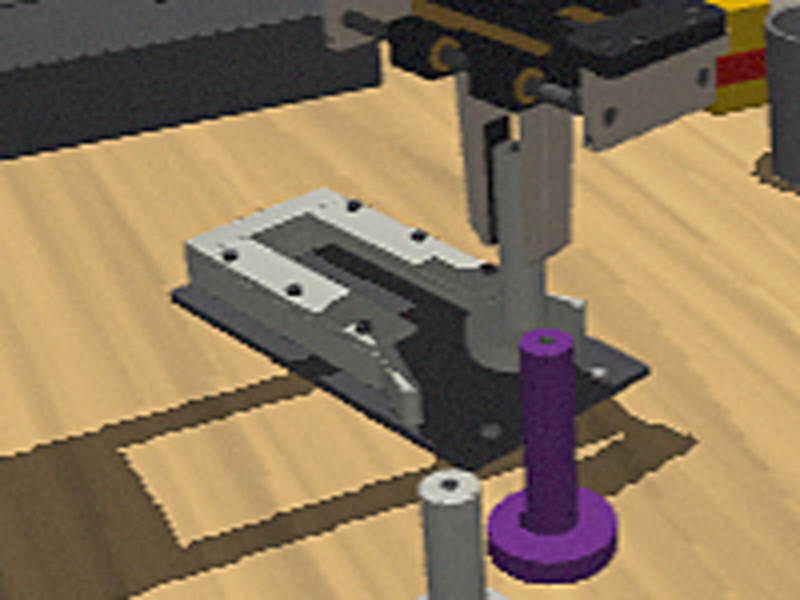

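The side view shows the shaft held upright over the bare floor, foot at about (510,335) in the crop, with the purple part undisturbed. I'll lower to 2 to 3 mm above the lane floor and slide in.

Call:
servo_tool(deltas=[[-0.02,0,0.3,0,0,0,1],[0,0,0.31,0,0,0,1],[0,0,0,0,0,0,1],[0,-0.4,0,0,0,0,1],[0,-0.4,0,0,0,0,1],[0,-0.4,0,0,0,0,1],[0,-0.3,0,0,0,0,1],[0,0,0,0,0,0,1],[0,0,0,0,0,0,1]])

```text
time: 6.9
tcp_pos: [0.5401, 0.1445, 0.0584]
tcp_rot: [0.0, 0.988, 0.155, 0.0]
contact_force: [0.7, -1.6, -1.4]
opening: 0.0213
```

```bash
python3 w.py .5087 .2443 .0565; python3 - <<'E'
from h import *
p=manip.read_camera("side");save(p,"s3.png",(170,150,370,300),4)
E
```

```text
6.9 [0.5401 0.1445 0.0584] [ 0.7374 -1.6453 -1.4086] 0.021274688145860296
[ 0.9517  0.3071  0.0004  0.3071 -0.9517 -0.0002  0.0003  0.0003 -1.    ]
delta tool units [ 0.0186 -2.6169  0.0467]
```

View pics/s3.png

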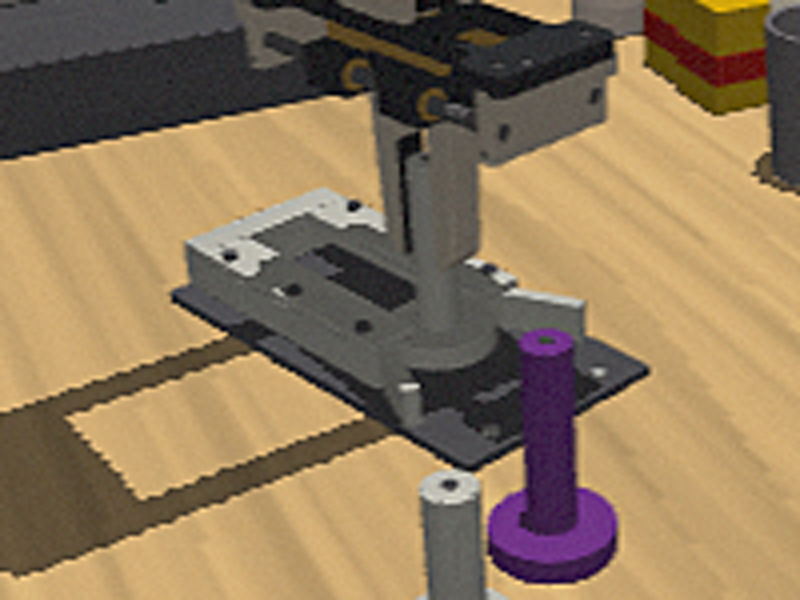

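The foot is passing under the lips at about (440,345) with no notable force. Continuing to just short of the stop.

Call:
servo_tool(deltas=[[0,-0.4,0,0,0,0,1],[0,-0.4,0,0,0,0,1],[0,-0.4,0,0,0,0,1],[0,-0.4,0,0,0,0,1],[0,-0.4,0,0,0,0,1],[0,-0.3,0,0,0,0,1],[0,-0.2,0,0,0,0,1],[0,0,0,0,0,0,1],[0,0,0,0,0,0,1]])

```text
time: 7.85
tcp_pos: [0.5097, 0.239, 0.0582]
tcp_rot: [0.0, 0.988, 0.155, 0.0]
contact_force: [0.1, 0.0, -2.7]
opening: 0.0216
```

```bash
python3 w.py .5087 .2443 .0565
```

```text
7.85 [0.5097 0.239  0.0582] [ 0.0937  0.0116 -2.7352] 0.021625434612021165
[ 0.952   0.306   0.0001  0.306  -0.952  -0.0003 -0.      0.0003 -1.    ]
delta tool units [ 0.0169 -0.1326  0.0424]
```

Creeping to the stop, about 5 mm to go, while lowering onto the floor.

Call:
servo_tool(deltas=[[0,-0.05,0,0,0,0,1],[0,-0.05,0.02,0,0,0,1],[0,-0.03,0.02,0,0,0,1],[0,0,0,0,0,0,1],[0,0,0,0,0,0,1]])

```text
time: 8.35
tcp_pos: [0.5081, 0.2439, 0.0565]
tcp_rot: [0.0, 0.988, 0.155, -0.0]
contact_force: [0.7, -0.7, -3.0]
opening: 0.0216
```

```bash
python3 w.py .5087 .2443 .0565
```

```text
8.35 [0.5081 0.2439 0.0565] [ 0.7162 -0.7068 -3.0282] 0.021593406621567734
[ 0.9522  0.3054 -0.      0.3054 -0.9522 -0.0002 -0.0001  0.0002 -1.    ]
delta tool units [ 0.0176 -0.0062  0.0012]
```

Call:
servo_tool(deltas=[[0,-0.04,0.02,0,0,0,1],[0,0,0.02,0,0,0,1],[0,0,0,0,0,0,1],[0,0,0,0,0,0,1]])

```text
time: 8.75
tcp_pos: [0.5084, 0.2443, 0.0556]
tcp_rot: [0.001, 0.988, 0.155, 0.001]
contact_force: [1.9, -7.2, 0.7]
opening: 0.0217
```

```bash
python3 w.py .5087 .2443 .0565
```

```text
8.75 [0.5084 0.2443 0.0556] [ 1.8921 -7.159   0.7329] 0.021668456265063314
[ 0.9522  0.3053  0.0014  0.3053 -0.9522 -0.0019  0.0008  0.0022 -1.    ]
delta tool units [ 0.0061  0.0032 -0.0235]
```

Contact with the stop (about 7 N) and with the floor. Releasing.

Call:
servo_tool(deltas=[[0,0.03,0,0,0,0,1],[0,0,0,0,0,0,0.5],[0,0,0,0,0,0,0.3],[0,0,0,0,0,0,0],[0,0,0,0,0,0,0],[0,0,0,0,0,0,0],[0,0,0,0,0,0,0],[0,0,0,0,0,0,0],[0,0,0,0,0,0,0]])

```text
time: 9.65
tcp_pos: [0.5079, 0.2445, 0.055]
tcp_rot: [-0.0, 0.988, 0.155, -0.0]
contact_force: [-1.5, -0.2, 0.0]
opening: 0.0809
```

```bash
python3 w.py .5087 .2443 .2;python3 - <<'E'
from h import *
p=manip.read_camera("side");save(p,"s4.png",(170,150,370,300),4)
E
```

```text
9.65 [0.5079 0.2445 0.055 ] [-1.4808 -0.1583  0.0221] 0.0808792340351033
[ 0.9521  0.3056 -0.0001  0.3056 -0.9521 -0.     -0.0001 -0.     -1.    ]
delta tool units [ 0.0179  0.01   -3.6246]
```

View pics/s4.png

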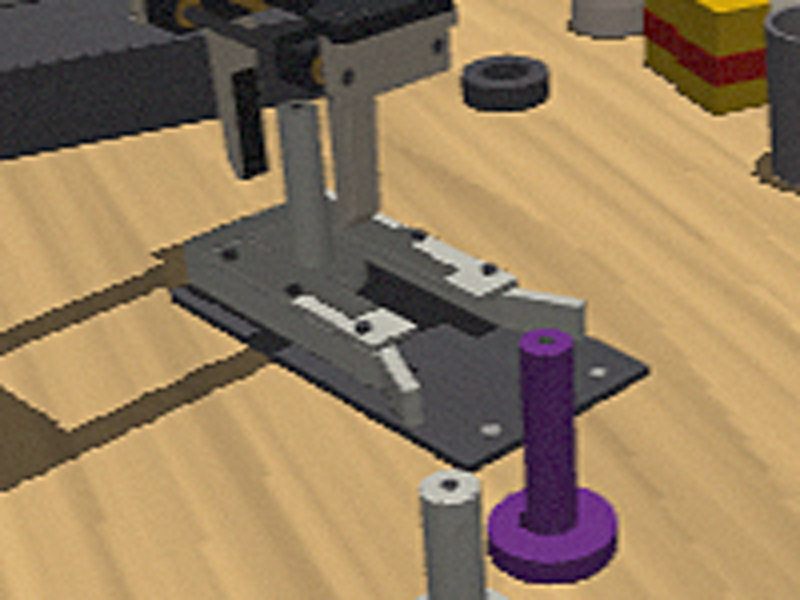

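The shaft stands free between the open fingers at the stop, stem at about (305,180). Retreating up, then away so the top camera can see.

Call:
servo_tool(deltas=[[0,0,-0.5,0,0,0,0],[0,0,-0.8,0,0,0,0],[0,0,-0.8,0,0,0,0],[0,0,-0.8,0,0,0,0],[0,0,-0.8,0,0,0,0],[0,0.9,-0.3,0,0,0,0],[0,1,0,0,0,0,0],[0,1,0,0,0,0,0],[0,1,0,0,0,0,0],[0,1,0,0,0,0,0],[0,1,0,0,0,0,0],[0,0,0,0,0,0,0]])

```text
time: 10.9
tcp_pos: [0.5809, 0.0152, 0.2149]
tcp_rot: [0.001, 0.988, 0.152, -0.0]
contact_force: [-0.5, -0.1, -0.6]
opening: 0.0928
```

```bash
python3 - <<'E'
from h import *
p=manip.read_camera("side");save(p,"s5.png")
for l in ["shaft_mid","short_mid","thick_mid"]:print(l,[(r["score"],r["xyz"]) for r in manip.mark_of(p,l)])
t=manip.read_camera("top");save(t,"t5.png")
print([(r["score"],r["xyz"]) for r in manip.mark_of(t,"shaft_mid")])
print(manip.sense()["tcp_pos"],manip.sense()["opening"])
print("expected stem top",proj(p,[.5087,.2443,.106]),proj(t,[.5087,.2443,.106]))
E
```

```text
shaft_mid [(0.86, [0.5228, -0.021, 0.0528]), (0.85, [0.507, 0.2442, 0.0545]), (0.81, [0.6964, -0.1076, 0.0501])]
short_mid []
thick_mid [(0.73, [0.4444, -0.0937, 0.0508])]
[(0.55, [0.5267, -0.0188, 0.0482])]
[0.57978601 0.02100745 0.21505457] 0.0931616487770017
expected stem top [243.14147786 176.48447464] [177.54805886 265.56561345]
```

View pics/s5.png

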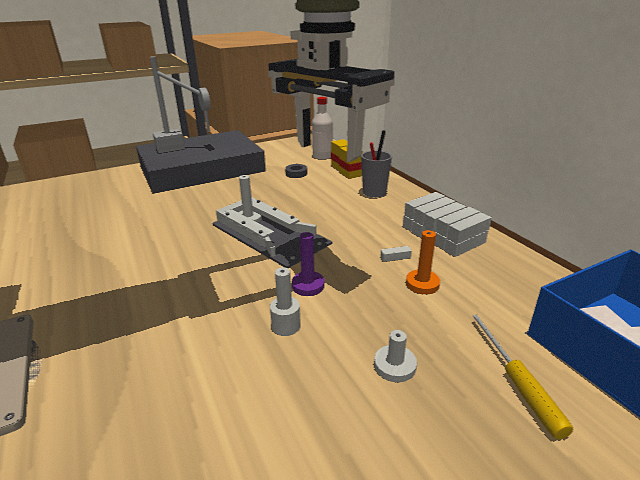

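View pics/t5.png

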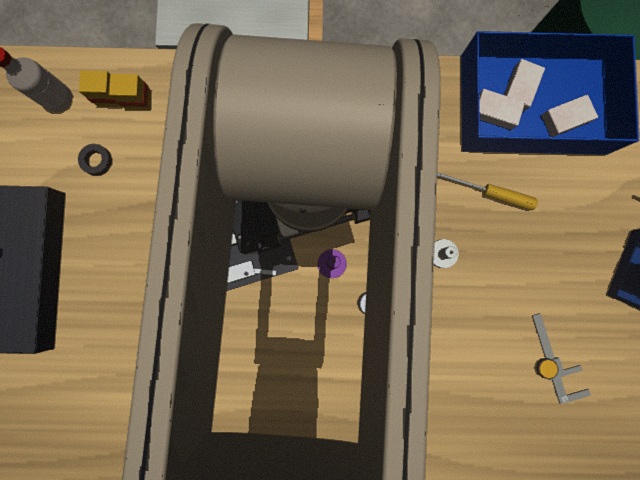

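In the side view the shaft stands upright at the stop with its stem top at (244,177), against an expected (243,176). The short part (396,365) and thick part (285,310) have not moved, and the gripper is clear.

```bash
python3 -c "
from workcell import manip
print(manip.sense()['contact_force']);print(manip.sign_off())"
```

```text
[0.52542125 0.50815713 0.2812053 ]
the job is handed in; nothing more can be done
None
```

The long aluminium shaft with the wide, thin foot is standing in the lane against the end stop, released, and the job is handed in at about 11 s of the 48 s. I gripped it by the stem, carried it past the purple look-alike, and slid it under the lips until it met the stop at about 7 N. I then let go and pulled the gripper clear.

**Shaft position:** The last side picture shows it upright. The network put `shaft_mid` at (0.507, 0.244, 0.055) m, within about 2 mm of the lane home I measured.

**Other parts:** The short and thick-footed parts sit at the same pixels as at the start.

**Checks that failed or were missing:**
- The top camera could not confirm the placement, because the arm blocked its view of the lane's end. It reported only the purple part as the shaft.
- The network missed the short part in the last side picture, so I checked that one by eye only.

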